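# Present the flange plate at the ledge end

### The job

Two metal plates lie in side-by-side lanes on the raised steel ledge. With the fingertips, push the plate that has the holes along its lane until about a third of its length sticks out over the ledge's open end (the end away from the dish, towards the wrench), so that it can be taken by its edge later. Only push it, never lift it, and leave it lying flat in its lane, with the plain plate and everything else left where it was.

Things in the scene. Friction and masses are not known exactly. Their poses are not given: they have to be found in the camera images.
- ledge: fixed raised dark steel ledge, 212 mm (x) by 300 mm (y), top 60 mm above the bench. Origin at the centre of its underside; its open end is the edge at y = +150 mm. Two plate lanes, each 74 mm wide, run along y, centred at x = -65 and x = +13 mm; a 48 mm wide parts strip at x = +78 mm. Ribs 4 mm wide and only 3 mm high part them; both ends of a lane are open.
- flange_plate: the plate to push: bare metal flange plate 66 mm (its x) by 120 mm (its y) by 6 mm thick, about 0.33 kg, with a 36 mm bore in the middle and a 10 mm bolt hole 42 mm either side of it along its length; lies flat in one of the two lanes (either one), its length along the lane, sliding freely with friction. Origin at the centre of its underside; x, y as the ledge's.
- blank_plate: plain plate without holes, same metal and size 66 x 120 x 6 mm, lying in the other lane; origin at the centre of its underside. Leave it.
- bushing: brass bushing, 28 mm across, 28 mm tall, standing on the ledge's parts strip (x about +78 mm in the ledge's frame); origin at the centre of its underside. Leave it.
- nozzle_nut: dark steel stepped nut, 30 mm across, 36 mm tall, standing on the ledge's parts strip (x about +78 mm); origin at the centre of its underside. Leave it.
- injector: steel injector body standing upright on the bench just beyond the ledge, foot 48 mm across, 105 mm tall; origin at the centre of its underside. Leave it.
- dish: clear plastic dish 100 x 130 x 40 mm on the bench behind the ledge's rear (-y) end; origin at the centre of its underside. Leave it.
- wrench: steel wrench 150 mm long lying flat on the bench off the ledge's open end; origin at the middle of its underside. Leave it.
- jar: amber jar with black lid, 60 mm across, 75 mm tall, on the bench just beyond the ledge; origin at the centre of its underside. Leave it.

How it is judged:
At the end, for the whole second after the job is handed in: The plate with holes lies flat and at rest in its own lane (within 7 mm of the lane's centre line and 8 degrees of its direction), with 26 to 54 mm of its 120 mm length past the ledge's open end; the plain plate is within 12 mm and every other thing within 20 mm of where it stood (y of flange_plate in the frame of ledge between 0.116 and 0.144 m and z of flange_plate in the frame of ledge between 0.057 and 0.062 m and angle between flange_plate's own z axis and vertical below 0.04 rad and angle between the y axis of flange_plate and the y axis of ledge, either way round below 0.14 rad and (x of flange_plate in the frame of ledge between -0.072 and -0.058 m or x of flange_plate in the frame of ledge between 0.006 and 0.02 m) and linear speed of flange_plate below 0.01 m/s and distance of blank_plate from where it was at the start of the episode below 0.012 m and distance of each of bushing, nozzle_nut, injector, dish, wrench, jar from where it was at the start of the episode below 0.02 m); the robot touches nothing.
It fails at once if the plate with holes is lifted or tipped up off the ledge (z of flange_plate in the frame of ledge above 0.07 m or angle between flange_plate's own z axis and vertical above 0.15 rad).
It fails at once if the plain plate is moved more than 12 mm (distance of blank_plate from where it was at the start of the episode above 0.012 m).
It fails at once if another thing is moved more than 20 mm (distance of any of bushing, nozzle_nut, injector, dish, wrench, jar from where it was at the start of the episode above 0.02 m).
It also fails if it takes over 38 s, if anything falls off the work surface, if the arm or the gripper's body presses on something with over 40 N, if the wrist force passes 120 N, or if a joint passes its speed limit or range.

### The arm

A 6-joint arm with a two-finger parallel gripper is mounted at the origin on the work surface. World frame = base frame: x ahead of the robot, y to its left, z up, the work surface at z = 0. Lengths are in m, angles in rad, forces in N, time in s.
With the tool pointing down it reaches from about 0.375 to 0.975 m from the base axis. Payload 3.8 kg.
Tool frame: the origin (TCP) lies midway between the tips of the shut fingers; the grasp point (between the pads) lies 19 mm behind it; z points along the fingers, y is the direction in which the jaws open and shut (so a half turn about z gives the same grasp; the last joint's range is limited). The gripper opens to 85 mm and grips with 20 to 120 N. Pads are 22 mm wide; open, the fingers measure 114 mm over their backs; the gripper's body (76 mm by 85 mm) begins 54 mm behind the grasp point. The pads swing forward as they close: fully open they stand 13 mm farther back than shut.
Start: joints at [-1.143, 0.264, 1.604, -0, 1.274, -0.037], TCP at [0.303, -0.603, 0.231] pointing down, gripper open.
Joint ranges: [-2.63, 2.63], [-0.94, 2.18], [0.31, 2.57], [-1.31, 4.45], [0, 2.66], [-2.55, 2.55]. Speed limits (rad/s): [2.57, 2.57, 3.14, 3.14, 3.14, 3.14].

### API

Orientations are given as a rotation vector (axis times angle).
In Python, from workcell import bot gives the robot as it stands.
- The arm moves only by the tool arm_command, never from a script. Its argument "targets" is text: rows parted by semicolons, each of 7 numbers parted by spaces: the shift along the tool's x, y, z in mm, then the turn, a rotation vector about the tool's x, y, z in degrees, then the opening, from 0 (shut) to 1 (fully open). A call has 1 to 10 rows; each row is the pose to reach, as a shift and turn from the pose commanded when the call began, along the tool's axes at that moment; what a row does not reach only later rows make up. A row lasts 1/12 s, in which the tool goes at most 41.7 mm and 7.16 degrees, less where a joint would pass 70% of its speed; a pose out of reach is approached as far as the arm can. A call with a gripper value outside its range is refused whole. The fingers move at their own pace and stop on an object; "newtons" is the grip in N (left out, the last holds). Time passes only in rows, so rows that repeat a pose let the fingers close. It gives the time, the measured TCP pose, the force and the opening at its end, in the units of the state.
- bot.read_state(): the state, without advancing time (a new reading comes with each control period).
- bot.read_camera(name): name is "scene" or "top" or "wrist"; returns (picture, depth): 400x640x3 uint8, blue, green, red; 400x640 float32, m along the optical axis (not along the pixel's ray), 0 where there is no reading.
- bot.camera_params(name): a dict with "fov_y" (degrees; the focal length in pixels is half the picture's height over the tangent of half this angle, whatever the lens; pixels are square), "cx", "cy" (the principal point, pixels), "xyz" and "rotation" of the camera in the world; the wrist camera has in their place "T_tool_cam" (4x4, takes a point from camera to tool coordinates, whose origin is the TCP and whose axes are the flange's). Camera axes: x right, y up, looking along -z (the intrinsics and any distortion apply to the point x, -y, -z); pixel columns grow to the right and rows downward; lengths in m; the calibration is good to about 2 mm. A picture is of the moment at which its call begins: read the wrist's pose just before it. camera_params takes no time and is no camera call.
- bot.finish_job(): hands the job in, once; it reports no verdict.
The state is a dict: "time": time; "q": joint angles; "joint_vel": joint speeds; "joint_torque": joint torques, N m; "tool_pos": TCP position; "tcp_rot": TCP orientation; "wrist_force": force on the tool from outside, world axes, zero at the start; "torque": the same for the moment, N m; "width": opening from 0.0 (shut) to 1.0 (fully open).
Only numpy, scipy, OpenCV 4.12 (cv2) and the standard library are available. Lean on these libraries where they do the work, as an engineer would, in place of code of your own. Each camera call takes 0.05 s, during which the arm holds its last target.

## Working session

There is one attempt and no reset: what is moved stays moved. The work goes in short steps, Python scripts to look and compute and a tool call to move; the robot and the scene stay as the last step left them, time stands still between calls to the robot, and variables do not carry over. Pictures are saved under pics/ and viewed, and the job is handed in when it is done.

Besides the shell and the picture viewer there is one more tool, called as name(argument=value, ...) on one line, values as JSON. arm_command: Moves the arm, as the interface text tells. Its arguments: {"type":"object","properties":{"targets":{"type":"string"},"newtons":{"type":"number"}},"required":["targets"]}

```bash
ls; mkdir -p pics
python3 - <<'E'
from workcell import bot
import cv2,numpy as np
s=bot.read_state();print(s)
for n in ["scene","top"]:
    p,d=bot.read_camera(n);cv2.imwrite(f"pics/{n}0.png",p);np.save(f"pics/{n}0.npy",d);print(n,bot.camera_params(n))
print(bot.camera_params("wrist"))
E
```

```text
pics
{'time': 0.0, 'q': array([-1.14288217e+00,  2.64736619e-01,  1.60538927e+00,  3.08133890e-05,
        1.27371955e+00, -3.69379008e-02]), 'joint_vel': array([-2.13828084e-04, -1.91969202e-04, -7.87133914e-04,  2.39470591e-06,
        2.11284322e-03,  7.69647205e-04]), 'joint_torque': array([ 2.24938030e-04, -5.15109730e+01, -3.67316937e+01,  6.54136738e-05,
        1.28082640e-02,  1.45983552e-05]), 'tool_pos': array([ 0.30227147, -0.60270389,  0.22996494]), 'tcp_rot': array([-3.05496383e+00, -7.23107108e-01,  6.41532455e-04]), 'wrist_force': array([-1.10103365, -0.17667542, -0.28165413]), 'torque': array([-0.04491975, -0.00935944, -0.05491788]), 'width': 0.9958173109986044}
scene {'fov_y': 47.6118539110856, 'cx': 317.4866425187603, 'cy': 201.32735975895045, 'xyz': array([ 1.25313417, -0.33393527,  0.68155059]), 'rotation': array([0.78511371, 0.45164598, 0.98572869])}
top {'fov_y': 49.23020218782403, 'cx': 316.2854488198199, 'cy': 201.83126922749852, 'xyz': array([0.3877632 , 0.0351085 , 1.19163174]), 'rotation': array([ 0.16117386, -0.15893178, -1.59720861])}
{'fov_y': 70.356382416946, 'cx': 321.6985449525435, 'cy': 191.57269255621057, 'T_tool_cam': array([[-1.35369740e-04,  9.54630902e-01,  2.97791575e-01,
         7.70290448e-02],
       [ 9.99999969e-01,  1.91543492e-04, -1.59452466e-04,
         3.36526310e-04],
       [-2.09258290e-04,  2.97791544e-01, -9.54630899e-01,
        -1.43458322e-01],
       [ 0.00000000e+00,  0.00000000e+00,  0.00000000e+00,
         1.00000000e+00]])}
```

View pics/scene0.png

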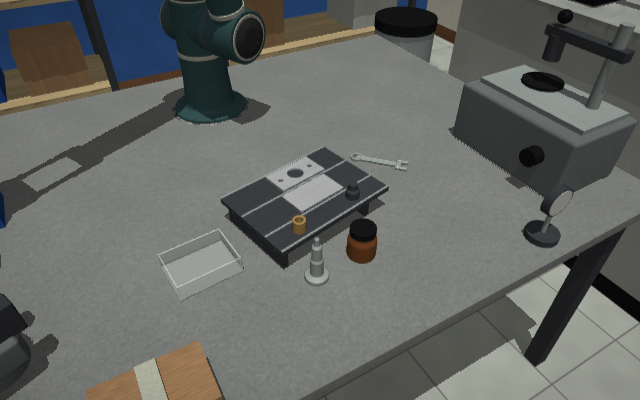

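View pics/top0.png

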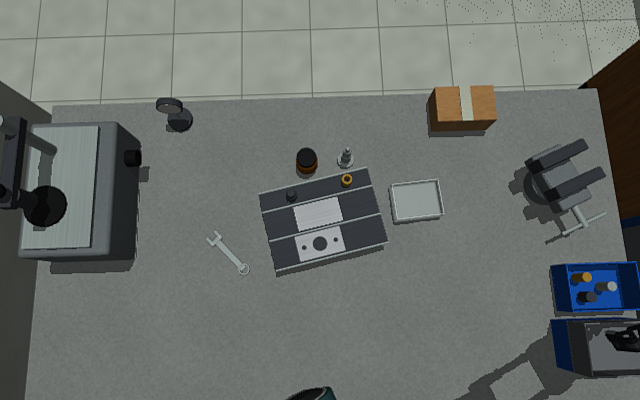

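The flange plate, with bore at about (320,243) in the top image, is in the lane nearest the robot. The open end is to the left, towards the wrench. Next I'll measure it.

```bash
cat > h.py <<'E'
import numpy as np,cv2
from scipy.spatial.transform import Rotation as R
from workcell import bot
def cam(n,state=None):
    c=bot.camera_params(n); f=200/np.tan(np.radians(c['fov_y']/2))
    if n=='wrist':
        T=np.eye(4);T[:3,:3]=R.from_rotvec(state['tcp_rot']).as_matrix();T[:3,3]=state['tool_pos'];T=T@c['T_tool_cam']
    else:
        T=np.eye(4);T[:3,:3]=R.from_rotvec(c['rotation']).as_matrix();T[:3,3]=c['xyz']
    return f,c['cx'],c['cy'],T
def cloud(n,d,state=None):
    f,cx,cy,T=cam(n,state)
    v,u=np.mgrid[0:400,0:640]
    P=np.stack([(u-cx)/f*d,-(v-cy)/f*d,-d],-1)
    return P@T[:3,:3].T+T[:3,3]
def onplane(n,uv,z,state=None):
    f,cx,cy,T=cam(n,state); uv=np.atleast_2d(np.array(uv,float))
    r=np.c_[(uv[:,0]-cx)/f,-(uv[:,1]-cy)/f,-np.ones(len(uv))]@T[:3,:3].T
    return T[:3,3]+r*((z-T[2,3])/r[:,2])[:,None]
E
python3 - <<'E'
from h import *
im=cv2.imread('pics/top0.png');d=np.load('pics/top0.npy')
W=cloud('top',d)
print('bench z',np.median(W[300:330,280:380,2]))
z=W[...,2]
m=((z>0.052)&(z<0.075)).astype(np.uint8); m[:, :250]=0;m[:,392:]=0;m[:160]=0;m[280:]=0
m=cv2.morphologyEx(m,cv2.MORPH_OPEN,np.ones((5,5)))
n,l,st,ce=cv2.connectedComponentsWithStats(m);print(st)
k=1+np.argmax(st[1:,4]);M=l==k
pts=W[M];print('top z',np.median(pts[:,2]))
r=cv2.minAreaRect(pts[:,:2].astype(np.float32)*1000);print(r)
g=cv2.cvtColor(im,cv2.COLOR_BGR2GRAY)
b=((g>120)&M).astype(np.uint8);n,l,st,ce=cv2.connectedComponentsWithStats(b)
for i in range(1,n):
    if st[i,4]>300:
        q=onplane('top',np.argwhere(l==i)[:,::-1],0.066)
        print(st[i],cv2.minAreaRect(q[:,:2].astype(np.float32)*1000), W[l==i][:,2].mean())
c=cv2.resize(im[150:290,190:450],None,fx=3,fy=3,interpolation=cv2.INTER_CUBIC);cv2.imwrite('pics/topcrop.png',c)
E
```

```text
bench z 0.0008854587216354792
[[     0      0    640    400 247149]
 [   259    167    129    104   8851]]
top z 0.06209701288325187
((578.8701782226562, 18.281982421875), (212.9193572998047, 300.51025390625), 12.230786323547363)
[ 293  197   50   34 1107] ((589.2453002929688, 30.47197723388672), (64.88772583007812, 119.01239776611328), 11.962409019470215) 0.06692009098229852
[295 226  51  36 965] ((510.0519104003906, 27.771717071533203), (65.76300048828125, 119.23841857910156), 12.702754020690918) 0.06697477355426232
```

View pics/topcrop.png

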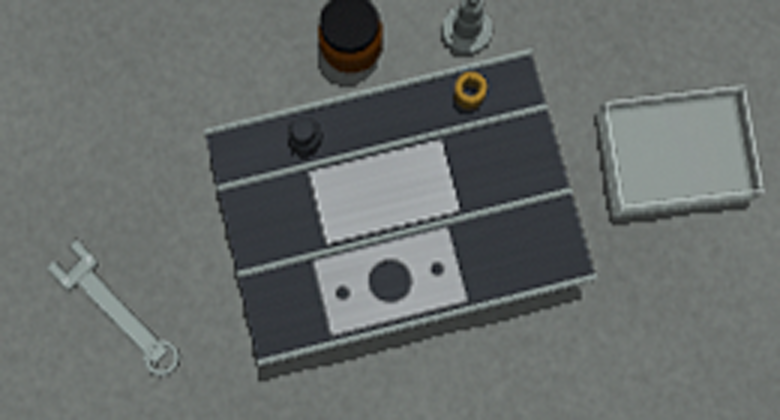

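```bash
cat >> h.py <<'E'
L0=np.array([.5789,.0183]);A=np.radians(12.2)
def L2W(x,y,z=0):
    return np.array([L0[0]+x*np.cos(A)-y*np.sin(A),L0[1]+x*np.sin(A)+y*np.cos(A),z])
def W2L(p):
    d=np.array(p)[:2]-L0;return d[0]*np.cos(A)+d[1]*np.sin(A),-d[0]*np.sin(A)+d[1]*np.cos(A)
RT=np.c_[[-np.sin(A),np.cos(A),0],[np.cos(A),np.sin(A),0],[0,0,-1]]
def delta(x,y,z):
    s=bot.read_state();Rc=R.from_rotvec(s['tcp_rot']).as_matrix()
    print('now ledge',W2L(s['tool_pos']),'z',s['tool_pos'][2],'t',s['time'],'f',s['wrist_force'],'w',s['width'])
    print('shift mm',Rc.T@(L2W(x,y,z)-s['tool_pos'])*1000,'rot deg',np.degrees(R.from_matrix(Rc.T@RT).as_rotvec()))
E
python3 -c "
from h import *
print(np.linalg.det(RT)); delta(-.065,-.085,.16)"
```

```text
1.0
now ledge (np.float64(-0.40161134540758553), np.float64(-0.5485890447248377)) z 0.23007047705820516 t 0.1 f [-0.12799653  0.26550713  0.46302071] w 1.001799168395292
shift mm [ 441.51365454 -364.93115223   70.87184904] rot deg [ -0.09712353  -0.08326674 -75.56939859]
```

arm_command(targets="441.5 -365 40 0 0 -75.5 0.3;441.5 -365 40 0 0 -75.5 0.3;441.5 -365 40 0 0 -75.5 0.3;441.5 -365 40 0 0 -75.5 0.3;441.5 -365 40 0 0 -75.5 0.3;441.5 -365 40 0 0 -75.5 0.3;441.5 -365 40 0 0 -75.5 0.3;441.5 -365 40 0 0 -75.5 0.3;441.5 -365 40 0 0 -75.5 0.3;441.5 -365 40 0 0 -75.5 0.3", newtons=40)

```text
time: 0.93
tool_pos: [0.4703, -0.221, 0.2019]
tcp_rot: [-2.049, -2.381, 0.0]
wrist_force: [1.4, 0.2, -1.2]
width: 0.303
```

```bash
python3 -c "
from h import *
delta(-.065,-.085,.16)"
```

```text
now ledge (np.float64(-0.15671284803851887), np.float64(-0.21092088184673724)) z 0.20186034515853532 t 0.9333 f [ 1.406887    0.19196704 -1.19257405] w 0.3025861942838025
shift mm [131.43960729  83.60876287  41.8665485 ] rot deg [-0.01056071 -0.00995543 -3.6106421 ]
```

arm_command(targets="125 80 42 0 0 -3.6 0.3;125 80 42 0 0 -3.6 0.3;125 80 42 0 0 -3.6 0.3;125 80 42 0 0 -3.6 0.3;125 80 42 0 0 -3.6 0.3;125 80 42 0 0 -3.6 0.3;125 80 42 0 0 -3.6 0.3")

```text
time: 1.52
tool_pos: [0.5311, -0.088, 0.16]
tcp_rot: [-1.979, -2.439, 0.001]
wrist_force: [0.7, -0.2, 0.1]
width: 0.297
```

```bash
python3 -c "
from h import *
delta(-.065,-.080,.10)
s=bot.read_state()
p,d=bot.read_camera('wrist');cv2.imwrite('pics/w1.png',p)
W=cloud('wrist',d,s);np.save('pics/w1.npy',W)
p,d=bot.read_camera('scene');cv2.imwrite('pics/s1.png',p[120:300,170:430].repeat(3,0).repeat(3,1))
"
```

```text
now ledge (np.float64(-0.069179102917772), np.float64(-0.09377476759012418)) z 0.15997745176710523 t 1.5167 f [ 0.66531952 -0.15158458  0.12438279] w 0.29692523326405823
shift mm [13.80563545  4.16489996 59.97134217] rot deg [-0.0558165   0.00849782 -0.30175978]
```

View pics/w1.png

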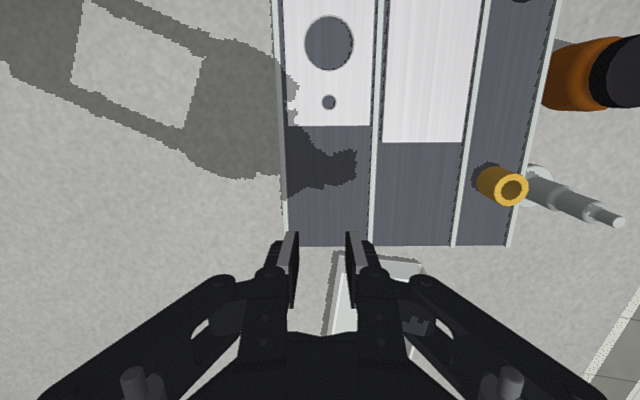

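View pics/s1.png

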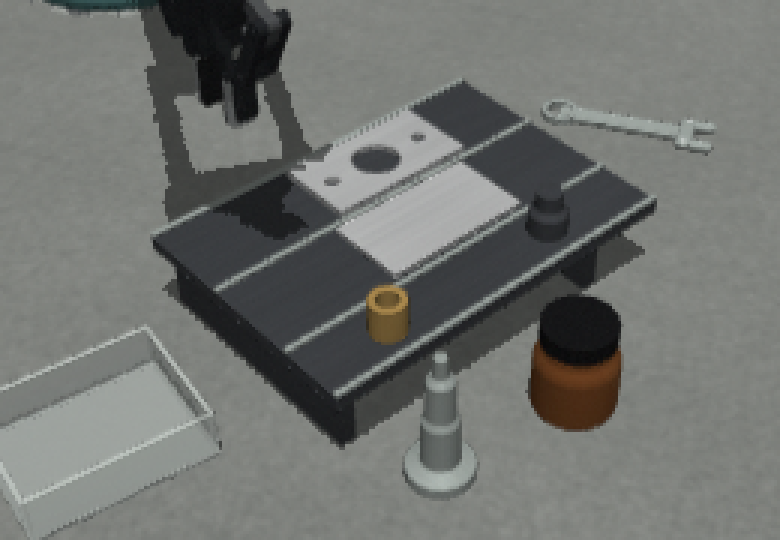

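The wrist image shows the plate's rear edge at row 126 (columns 293–370). The ledge's rear edge is at row 246, and the fingers are lined up over that lane.

```bash
python3 -c "
from h import *
s=bot.read_state()
for n,uv,z in [('rearL',(293,126),.066),('rearR',(370,126),.066),('ledge rear',(330,246),.06),('ribL',(281,200),.063),('ribR',(372,200),.063),('bore',(329,43),.066)]:
    p=onplane('wrist',[uv],z,s)[0]; print(n,np.round(np.array(W2L(p))*1000,1))
W=np.load('pics/w1.npy')
print('z lane',np.median(W[205:225,300:355,2]),'plate',np.median(W[80:90,300:360,2]))
F=W[225:310,265:375];m=(F[...,2]>.12);print('finger min z',np.sort(F[m][:,2])[:8])
q=F[m][F[m][:,2]<.185]; l=np.array(W2L(q.T)).T if 0 else np.c_[W2L(q.T[:2])] if 0 else None
d=q[:,:2]-L0; print('finger x',np.percentile(d@[np.cos(A),np.sin(A)],[1,50,99]),'y',np.percentile(d@[-np.sin(A),np.cos(A)],[1,50,99]))
"
```

```text
rearL [-91.3 -36.6]
rearR [-28.2 -37.1]
ledge rear [ -60.6 -149.8]
ribL [-104.8 -101.7]
ribR [ -23.  -102.3]
bore [-61.8  24.4]
z lane 0.060845653299926195 plate 0.06687322446850671
finger min z [0.16148899 0.16209252 0.16244493 0.16269754 0.16288461 0.16293405
 0.16300786 0.16311238]
finger x [-0.09448888 -0.08117367 -0.04282769] y [-0.1039181  -0.08658111 -0.08231246]
```

arm_command(targets="10 5 40 0 0 -0.3 0.3;18 5 75 0 0 -0.3 0.3;22 5 92 0 0 -0.3 0.3;22 5 95 0 0 -0.3 0.3;22 5 97 0 0 -0.3 0.3;22 5 97 0 0 -0.3 0.3;22 5 97 0 0 -0.3 0.3")

```text
time: 2.2
tool_pos: [0.5336, -0.0664, 0.0653]
tcp_rot: [1.973, 2.44, 0.003]
wrist_force: [0.2, 0.0, -0.5]
width: 0.297
```

```bash
python3 -c "
from h import *
delta(-.065,.0585,.0615)"
```

```text
now ledge (np.float64(-0.06216140674961555), np.float64(-0.07324785906517303)) z 0.0653280957321021 t 2.2 f [ 0.237736    0.02261237 -0.48190492] w 0.29718308683349287
shift mm [131.74767859  -3.11358231   3.61456604] rot deg [ 0.19737363  0.08840325 -0.1140148 ]
```

arm_command(targets="0 -3 1 0 0 0 0.3;0 -3 2 0 0 0 0.3;0 -3 2 0 0 0 0.3;0 -3 2 0 0 0 0.3")

```text
time: 2.53
tool_pos: [0.5292, -0.0661, 0.0618]
tcp_rot: [1.973, 2.443, 0.001]
wrist_force: [0.1, 0.3, 0.3]
width: 0.3
```

```bash
python3 -c "
from h import *
delta(-.065,.0585,.0615)
s=bot.read_state()
p,d=bot.read_camera('wrist');cv2.imwrite('pics/w2.png',p)
delta(-.065,.0585,.0615)
"
```

```text
now ledge (np.float64(-0.0664450355464378), np.float64(-0.07195665807569271)) z 0.06180039459966796 t 2.5333 f [0.052221   0.29785048 0.29913968] w 0.3002626192276714
shift mm [130.45809621   1.31851304   0.25427766] rot deg [ 0.04943948  0.02077782 -0.05546251]
now ledge (np.float64(-0.06646359262806495), np.float64(-0.07185406566106371)) z 0.06167938622392946 t 2.5833 f [-0.08568518 -0.49482118  0.29649706] w 0.3010140486192671
shift mm [130.35531646   1.35160262   0.14614431] rot deg [ 0.038285    0.01502448 -0.049176  ]
```

View pics/w2.png

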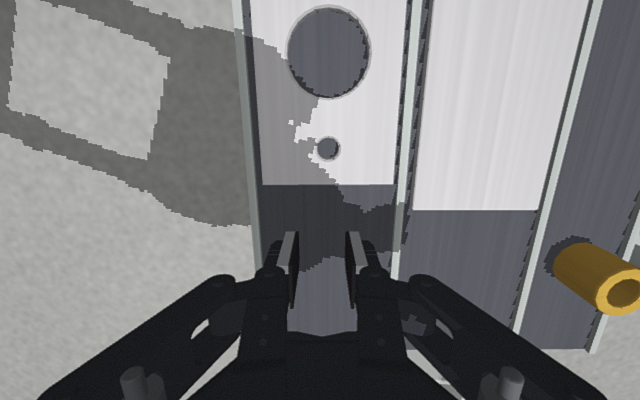

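The fingers sit in the lane behind the plate: the rear edge is at row 185, the fingers span columns 270–375, and no force is felt. Now I'll push gently.

arm_command(targets="6 1 0 0 0 0 0.3;12 1 0 0 0 0 0.3;17 1 0 0 0 0 0.3;20 1 0 0 0 0 0.3;23 1 0 0 0 0 0.3;26 1 0 0 0 0 0.3;29 1 0 0 0 0 0.3;33 1 0 0 0 0 0.3;37 1 0 0 0 0 0.3;41 1 0 0 0 0 0.3")

```text
time: 3.42
tool_pos: [0.5212, -0.0254, 0.0612]
tcp_rot: [1.974, 2.444, -0.0]
wrist_force: [0.9, -1.1, -1.4]
width: 0.299
```

```bash
python3 -c "
from h import *
delta(-.065,.0585,.0615)
p,d=bot.read_camera('wrist');cv2.imwrite('pics/w3.png',p)
"
```

```text
now ledge (np.float64(-0.06565074786253239), np.float64(-0.030545883899791258)) z 0.061248572046632664 t 3.4167 f [ 0.93595071 -1.07883182 -1.37287463] w 0.2989016481706645
shift mm [89.04641426  0.56625925 -0.26755739] rot deg [ 0.00181499  0.01039072 -0.05436856]
```

View pics/w3.png

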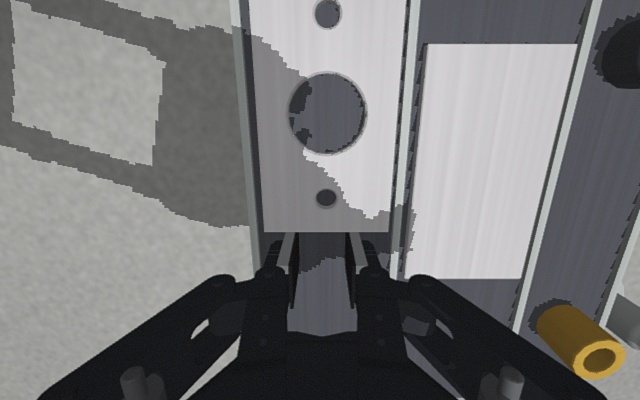

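The plate is in contact (rear edge at row 232, against both fingers) and straight in its lane. I'll keep pushing.

arm_command(targets="4 0 0 0 0 0 0.3;9 0 0 0 0 0 0.3;14 0 0 0 0 0 0.3;19 0 0 0 0 0 0.3;24 0 0 0 0 0 0.3;29 0 0 0 0 0 0.3;34 0 0 0 0 0 0.3;39 0 0 0 0 0 0.3;43 0 0 0 0 0 0.3;46 0 0 0 0 0 0.3")

```text
time: 4.3
tool_pos: [0.5114, 0.0199, 0.0612]
tcp_rot: [-1.973, -2.444, 0.0]
wrist_force: [1.1, -2.5, 0.0]
width: 0.3
```

```bash
python3 -c "
from h import *
delta(-.065,.0585,.0615)
s=bot.read_state();p,d=bot.read_camera('wrist');cv2.imwrite('pics/w4.png',p)
"
```

```text
now ledge (np.float64(-0.06566510772289882), np.float64(0.015798717949357083)) z 0.0612493441168203 t 4.3 f [ 1.05533911 -2.51248376  0.01731358] w 0.300051418090883
shift mm [42.70164467  0.6420204  -0.24907422] rot deg [-0.00759972 -0.00223855 -0.03093353]
```

View pics/w4.png

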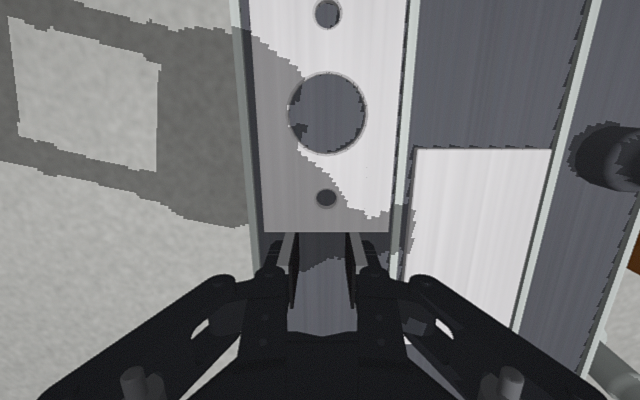

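arm_command(targets="4 0 0 0 0 0 0.3;9 0 0 0 0 0 0.3;14 0 0 0 0 0 0.3;19 0 0 0 0 0 0.3;24 0 0 0 0 0 0.3;29 0 0 0 0 0 0.3;34 0 0 0 0 0 0.3;38 0 0 0 0 0 0.3;41 0 0 0 0 0 0.3;42 0 0 0 0 0 0.3")

```text
time: 5.18
tool_pos: [0.5026, 0.0609, 0.0613]
tcp_rot: [-1.973, -2.445, 0.0]
wrist_force: [0.5, -1.4, 0.3]
width: 0.304
```

arm_command(targets="0 0 0 0 0 0 0.3;-5 0 0 0 0 0 0.3;-15 0 0 0 0 0 0.3;-25 0 -5 0 0 0 0.3;-35 0 -30 0 0 0 0.3;-50 0 -65 0 0 0 0.3;-80 0 -90 0 0 0 0.3;-110 0 -110 0 0 0 0.3;-110 0 -120 0 0 0 0.3;-110 0 -120 0 0 0 0.3")

```text
time: 6.02
tool_pos: [0.5284, -0.0497, 0.1852]
tcp_rot: [1.975, 2.436, 0.006]
wrist_force: [-0.5, 0.2, -1.1]
width: 0.301
```

```bash
python3 -c "
from h import *
s=bot.read_state();print(s['time'],s['tool_pos'],s['wrist_force'])
p,d=bot.read_camera('wrist');cv2.imwrite('pics/w5.png',p)
W=cloud('wrist',d,s);np.save('pics/w5.npy',W);np.save('pics/ws.npy',np.r_[s['tool_pos'],s['tcp_rot']])
p,d=bot.read_camera('top');cv2.imwrite('pics/top5.png',p);np.save('pics/top5.npy',d)
cv2.imwrite('pics/top5c.png',cv2.resize(p[150:290,190:450],None,fx=3,fy=3))
"
```

```text
6.0167 [ 0.52844218 -0.04967935  0.18515159] [-0.48169698  0.24791787 -1.1230485 ]
```

View pics/w5.png

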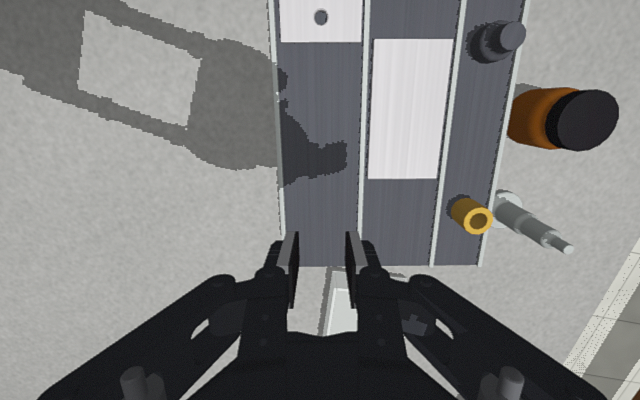

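View pics/top5c.png

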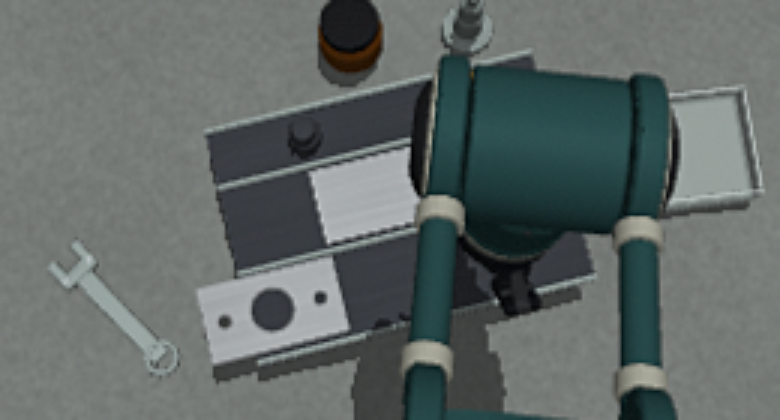

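The top image shows the plate at about (272,310) in the crop, overhanging to the left past the ledge edge. Next I'll measure it.

```bash
python3 -c "
from h import *
d=np.load('pics/top5.npy');im=cv2.imread('pics/top5.png');g=cv2.cvtColor(im,cv2.COLOR_BGR2GRAY)
z=cloud('top',d)[...,2]
b=((g>120)&(z>.055)&(z<.075)).astype(np.uint8);n,l,st,ce=cv2.connectedComponentsWithStats(b)
for i in range(1,n):
    if st[i,4]>300:
        q=onplane('top',np.argwhere(l==i)[:,::-1],.066);r=cv2.minAreaRect(q[:,:2].astype(np.float32)*1000);Z=z[l==i]
        print(st[i],r,'ledge',np.round(np.array(W2L(np.array(r[0])/1000))*1000,1),Z.mean(),Z.std())
ws=np.load('pics/ws.npy');s=dict(tool_pos=ws[:3],tcp_rot=ws[3:])
for uv in [(283,42),(360,42)]:print(np.round(np.array(W2L(onplane('wrist',[uv],.066,s)[0]))*1000,1))
for uv in [(368,178),(436,178)]:print('blank',np.round(np.array(W2L(onplane('wrist',[uv],.066,s)[0]))*1000,1))
q=bot.read_state();print(q['joint_vel'],q['wrist_force'])
"
```

```text
[293 199  37  32 793] ((586.2582397460938, 44.42037582397461), (64.46818542480469, 90.00279235839844), 12.440269470214844) ledge [12.7 24. ] 0.06674933469953695 0.002162501846503674
[ 256  226   73   45 1083] ((500.10955810546875, 92.74622344970703), (72.30841827392578, 195.75146484375), 12.61613655090332) ledge [-61.3  89.4] 0.06644262339924496 0.0022900697333348625
[-93.5  68.5]
[-29.5  68.3]
blank [-17.6 -48.8]
blank [ 47.7 -49.2]
[ 0.02176644  0.01791842  0.03728224 -0.00042977  0.00061373 -0.00069477] [-1.35041765 -0.26586036 -0.25112778]
```

```bash
python3 -c "
from h import *
im=cv2.imread('pics/top5.png');g=cv2.cvtColor(im,cv2.COLOR_BGR2GRAY)
s=g[236:272,262:300];m=(s<100).astype(np.uint8);n,l,st,ce=cv2.connectedComponentsWithStats(m)
for i in range(1,n):
    if st[i,4]>5: print(st[i],ce[i]+[262,236],np.round(np.array(W2L(onplane('top',[ce[i]+[262,236]],.065)[0]))*1000,1))
# outline corners via crop eye (200,290),(330,257),(349,330),(213,365)
for u,v in [(196,290),(331,257),(349,331),(213,365)]:print(np.round(np.array(W2L(onplane('top',[(190+u/3-.3,150+v/3-.3)],.066)[0]))*1000,1))
"
```

```text
[ 6  0 16  7 46] [273.06521739 237.43478261] [-21.3 137.3]
[ 12  10  14  14 159] [280.39622642 252.78616352] [-64.6 127.8]
[33 11  4  4 12] [296.33333333 248.75      ] [-64.4  85.6]
[ 1 19  4  4 14] [264.5        256.71428571] [-64.4 169.7]
[ 1 26 37 10 68] [280.39705882 267.5       ] [-101.1  136.3]
[16 30 22  6 75] [291.45333333 269.41333333] [-112.7  110. ]
[-32.7 187.5]
[-33.2  68.2]
[-98.7  68.2]
[-98.5 187.2]
```

arm_command(targets="0 0 0 0 0 0 0.3;0 0 0 0 0 0 0.3;0 0 0 0 0 0 0.3")

```text
time: 6.37
tool_pos: [0.5247, -0.0463, 0.1796]
tcp_rot: [-1.971, -2.443, 0.002]
wrist_force: [-0.4, 0.2, -0.2]
width: 0.3
```

```bash
python3 -c "
from workcell import bot
print(bot.finish_job())"
```

```text
the job is handed in; nothing more can be done
None
```

I pushed the holed plate about 104 mm along its lane, with both fingertips on its rear edge. I then backed the fingers off, raised them clear and handed the job in at about 6.4 s. `finish_job` gave no verdict.

Last checks, in the ledge's frame:
- **Position along the lane:** the plate's centre is at y ≈ 128 mm, so about 38 mm of its length overhangs the open end. The top camera gives 127.8 mm and the wrist camera 128.4 mm.
- **Across the lane:** the top camera puts the centre at x ≈ -64.5 mm and the wrist camera at about -61.5 mm. They differ by 3 mm, but both are within the tolerance.
- **Lying flat:** the plate is straight in its lane, with its top at about 66 mm.
- **Other things:** the plain plate's measured edges moved no more than about 2 mm, within measuring error. I checked the rest only by eye. The jar, nut, bushing, injector and wrench looked unmoved. The arm partly hid the dish, but it wasn't touched.

The wrist force read 3 N or less in every reading.

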